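# Set the flip tags of a bottle rack to match its bins

## Task

Each bin on the bench's bottle rack has a flip-over tag on the rail in front of it. With a fingertip, push over the tags that read wrong, until the ring face shows only in front of the full bins (two bottles in the bin) and the bar face shows in front of every other bin, empty or half empty, each tag pushed fully home onto its rest. Leave the tags that already read right showing the face they show, and do not shift or lift the bins, the bottles or the things lying round the rack.

Things in the scene. Friction and masses are not known exactly. Their poses are not given: they have to be found in the camera images.
- rack: Fixed grey sheet-metal bottle rack, 178x376 mm. Origin on the bench under its middle; x away from the robot, y left along the row, z up. Four lanes at y = 126, 42, -42, -126 mm: each a bin, centred at x = 24 mm, and in front, on a rail (14 mm square, top z = 89 mm), a 60 mm wide holder with a tag hinged about a y axis at x = -65, z = 100 mm. Holders reach z = 108 mm within 20 mm of the axis in x.
- tag1 (a joint): Lean (rad) of a white flip-over tag: leaf 46 mm wide (y), 50 mm from hinge axis to free edge, 4 mm thick. 0 upright; +1.047 (stop): home on the far rest, leaning towards its bin, raised ring face up in view; -1.047 (stop): home on the near rest, leaning towards the robot, raised straight bar face up. Stiff hinge, 0.015 N m: the tag stays at any angle where it is left.
- tag2 (a joint): Lean of another such tag, as tag1; its lane is that of tag2_edge.
- tag3 (a joint): Lean of another such tag, as tag1; its lane is that of tag3_edge.
- tag4 (a joint): Lean of another such tag, as tag1; its lane is that of tag4_edge.
- tag1_edge (a point): Middle of the free edge of this tag. Tags change lanes; the tag speaks for the bin of its lane (same y in the rack's frame, 89 mm behind the hinge axis). Home, the edge is 25 mm above and 43 mm before or behind the axis, with open space under it. A level push at the edge of a home tag jams it; the tag turns when the fingertip moves up and over along the edge's arc.
- tag2_edge (a point): Middle of the free edge of tag 2, as tag1_edge.
- tag3_edge (a point): Middle of the free edge of tag 3, as tag1_edge.
- tag4_edge (a point): Middle of the free edge of tag 4, as tag1_edge.
- bin1: White open plastic bin, 104 mm deep (x), 72 mm wide (y), 40 mm high, walls 3 mm, rim 48 mm above the bench, loose. Origin under its middle. Room for two of the bottles, one behind the other at x = -24 and +24 mm; it is full when both stand in it. Which lane each bin has varies.
- bin2: Another such bin, as bin1.
- bin3: Another such bin, as bin1.
- bin4: Another such bin, as bin1.
- bottle1: Small brown bottle with a black screw cap, 44 mm diameter, 85 mm high, loose, standing in one of the bins. Origin under its middle; its top is 96 mm above the bench.
- bottle2: Another such bottle, as bottle1.
- bottle3: Another such bottle, as bottle1.
- bottle4: Another such bottle, as bottle1.
- bottle5: Another such bottle, as bottle1.
- timer: Bystander: flat cream bench timer, 62x62x22 mm, to the right of the rack. Origin under its middle.
- tape_roll: Bystander: roll of paper tape lying flat, 66 mm diameter, 18 mm high, right of the rack. Origin under its middle.
- weighing_bottle: Bystander: low lidded glass weighing bottle, 48 mm diameter, 44 mm high, left of the rack, beside the room's tall fixed column (which fills x from 0.33 m and y from 0.25 to 0.51 m, seen from the robot's base). Origin under its middle.
- spatula: Bystander: spatula with brown handle, 172x12x11 mm, lying in front of the rack. Origin under its middle.

How it is judged:
By the outcome, as a careful person would: the job done as asked, in the order asked, and still so for the second after the job is handed in, with the robot touching nothing.
It also fails if it takes over 61 s, if anything falls off the work surface, if the arm or the gripper's body presses on something with over 40 N, if the wrist force passes 120 N, or if a joint passes its speed limit or range.

## Robot

A 6-joint arm with a two-finger parallel gripper is mounted at the origin on a cart in front of the work surface, level with it; the furniture and walls round the work are solid. World frame = base frame: x ahead of the robot, y to its left, z up, the work surface at z = 0. Lengths are in m, angles in rad, forces in N, time in s.
With the tool pointing down it reaches from about 0.275 to 1 m from the base axis. Payload 8.4 kg.
Tool frame: the origin (TCP) lies between the finger pads; the fingertips stand 25 mm ahead of it and the grasp point (between the pads) lies 6 mm ahead of it; z points along the fingers, y is the line along which they close (so a half turn about z gives the same grasp; the last joint's range is limited). The gripper opens to 85 mm and grips with 20 to 120 N. Pads are 22 mm wide; open, the fingers measure 114 mm over their backs; the gripper's body (76 mm by 85 mm) begins 54 mm behind the grasp point. The pads swing forward as they close: fully open they stand 13 mm farther back than shut.
Start: joints at [-1.26, 0.353, 1.633, -0, 1.155, -0.002], TCP at [0.192, -0.595, 0.256] pointing down, gripper open.
Joint ranges: [-2.63, 2.63], [-0.92, 2.1], [0.06, 2.66], [-1.3, 4.44], [0, 2.69], [-3.02, 3.02]. Speed limits (rad/s): [2.22, 2.22, 2.79, 3.14, 3.14, 3.14].

## Interface

Orientations are given as a unit quaternion [x, y, z, w].
In Python, from cell import env, grab_frame, get_calibration gives the robot as it stands.
- The arm moves only by the tool carry_out, never from a script. Its argument "increments" is text: rows parted by semicolons, each of 5 numbers parted by spaces: the gripper's target within -1 to 1 (fully open at 1, half-way at 0, shut at -1), then the shift along the tool's x, y, z as a fraction of full scale, then the turn about the tool's z as a fraction of full scale. In form: gripper x y z turn; .... A call has 1 to 12 rows; each row is the pose to reach, as a shift and turn from the pose commanded when the call began, along the tool's axes at that moment; what a row does not reach only later rows make up. Full scale, the value 1, is 750 mm for a shift and 0.5 rad for a turn. A row lasts 1/12 s, in which the tool goes at most 41.7 mm and 7.16 degrees, less where a joint would pass 70% of its speed; a pose out of reach is approached as far as the arm can. A call with a number of a shift or a turn outside -1 to 1 is refused whole. A call with a gripper value outside its range is refused whole. The fingers move at their own pace and stop on an object; the grip force is fixed at half the most. Time passes only in rows, so rows that repeat a pose let the fingers close. It gives the time, the measured TCP pose, the force, the opening and the grip force at its end, in the units of the state.
- env.observe(): the state, without advancing time (a new reading comes with each control period).
- grab_frame(name): name is "scene" or "top" or "wrist"; returns the picture (384x512x3 uint8, red, green, blue); there is no depth.
- get_calibration(name): a dict with "fovy" (degrees; the focal length in pixels is half the picture's height over the tangent of half this angle, whatever the lens; pixels are square), "cx", "cy" (the principal point, pixels), "world_from_camera" (4x4, takes a point from camera to world coordinates); the wrist camera has in their place "T_tool_cam" (4x4, takes a point from camera to tool coordinates, whose origin is the TCP and whose axes are the flange's). Camera axes: x right, y down, z forward; pixel columns grow to the right and rows downward; lengths in m; the calibration is good to about 2 mm. The wrist camera is an equidistant fisheye: a pixel r from the principal point sees the ray r / f radians off the axis. A picture is of the moment at which its call begins: read the wrist's pose just before it. get_calibration takes no time and is no camera call.
- env.hand_in(): hands the job in; it is judged then, once.
The state is a dict: "time": time; "joints": joint angles; "joint_vel": joint speeds; "effort": joint torques, N m; "position": TCP position; "ee_rot": TCP orientation; "wrist_force": force on the tool from outside, world axes, zero at the start; "torque": the same for the moment, N m; "finger_gap": finger opening in m; "finger_force": force on a finger pad.
Only numpy, scipy, OpenCV 4.12 (cv2) and the standard library are available. Lean on these libraries where they do the work, as an engineer would, in place of code of your own. Each camera call takes 0.05 s, during which the arm holds its last target. There are 200 camera calls.

## Working session

There is one attempt and no reset: what is moved stays moved. The work goes in short steps, Python scripts to look and compute and a tool call to move; the robot and the scene stay as the last step left them, time stands still between calls to the robot, and variables do not carry over. Pictures are saved under pics/ and viewed, at most 10 in all, crops included, and the job is handed in when it is done.

Besides the shell and the picture viewer there is one more tool, called after ">>>" as a command line: name --argument value ..., lists and objects as JSON in quotes. carry_out: Moves the arm, as the interface text tells. Its arguments: {"type":"object","properties":{"increments":{"type":"string"}},"required":["increments"]}

```bash
mkdir -p pics
python3 - <<'E'
from cell import env, grab_frame, get_calibration
import cv2, numpy as np
for n in("scene","top"):
    im=grab_frame(n); cv2.imwrite(f"pics/{n}0.png",cv2.resize(im[:,:,::-1],(800,600),interpolation=cv2.INTER_CUBIC))
    np.save(f"pics/{n}0.npy",im)
    c=get_calibration(n); print(n,c)
print(get_calibration("wrist"))
s=env.observe();print(s)
E
```

```text
scene {'fovy': 48.04581367255247, 'cx': 263.39110889901855, 'cy': 196.65472940884857, 'world_from_camera': array([[-0.61453115, -0.44020601,  0.65465268, -0.15818467],
       [-0.78882173,  0.33176087, -0.51739251,  0.42488083],
       [ 0.01057115, -0.83435807, -0.55112145,  0.70026828],
       [ 0.        ,  0.        ,  0.        ,  1.        ]])}
top {'fovy': 43.127709543627034, 'cx': 252.20813486000262, 'cy': 184.21158089644726, 'world_from_camera': array([[ 0.01336696, -0.98518965,  0.1709464 ,  0.26621045],
       [-0.99973299, -0.00994514,  0.02085768, -0.14092189],
       [-0.01884869, -0.17117955, -0.98505953,  1.57482019],
       [ 0.        ,  0.        ,  0.        ,  1.        ]])}
{'fovy': 65.70646984690485, 'cx': 259.3974721604709, 'cy': 188.029118179095, 'T_tool_cam': array([[ 4.61715106e-04, -9.53740372e-01, -3.00631153e-01,
         7.57973229e-02],
       [ 9.99999892e-01,  4.26916846e-04,  1.81442358e-04,
        -1.39710076e-03],
       [-4.47043980e-05, -3.00631205e-01,  9.53740466e-01,
        -1.16798594e-01],
       [ 0.00000000e+00,  0.00000000e+00,  0.00000000e+00,
         1.00000000e+00]])}
{'time': 0.1, 'joints': array([-1.26040670e+00,  3.53605582e-01,  1.63405120e+00,  4.70846041e-05,
        1.15519589e+00, -2.40914977e-03]), 'joint_vel': array([-0.00090411, -0.00301147, -0.00285933,  0.00051117,  0.00118646,
       -0.00092676]), 'effort': array([ 4.53896755e-04, -6.06359553e+01, -3.42821109e+01,  9.01752128e-05,
        4.05878905e-03, -6.93583857e-06]), 'position': array([ 0.19221489, -0.59429768,  0.25562373]), 'ee_rot': array([ 9.87795812e-01,  1.55753128e-01, -7.53545880e-05, -6.25855254e-04]), 'wrist_force': array([-0.01385094,  0.013251  , -0.2553699 ]), 'torque': array([-0.04875348, -0.03189294,  0.05725045]), 'finger_force': 0.0, 'finger_gap': 0.08540603338492596}
```

View pics/scene0.png

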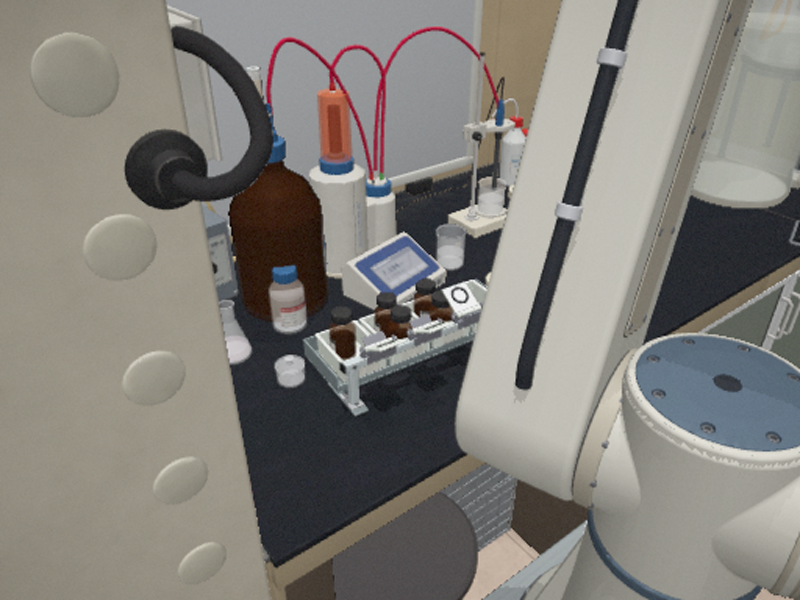

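View pics/top0.png

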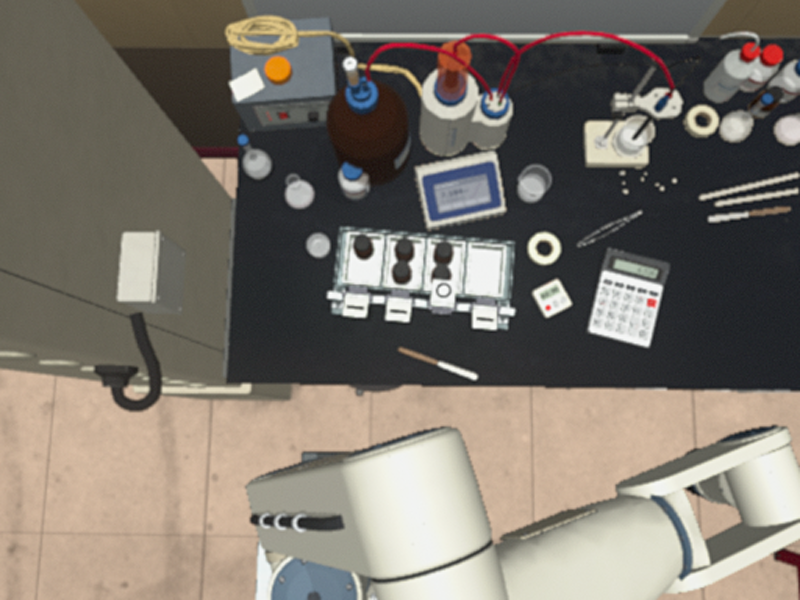

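The top picture shows, left to right: lane 1 with one bottle (363,246) and a bar, lane 2 with two (403,248; 402,272) and a bar, so wrong. Lane 3 has two (442,252; 441,272) and a ring, and lane 4 is empty with a bar. I'll enlarge the picture to check the faces and leans and to fit the rack pose.

Run:
```python
import cv2, numpy as np
im=np.load("pics/top0.npy")[138:218,205:335]
cv2.imwrite("pics/topz.png",cv2.resize(im[:,:,::-1],None,fx=6,fy=6,interpolation=cv2.INTER_CUBIC))
```

```text
(no output)
```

View pics/topz.png

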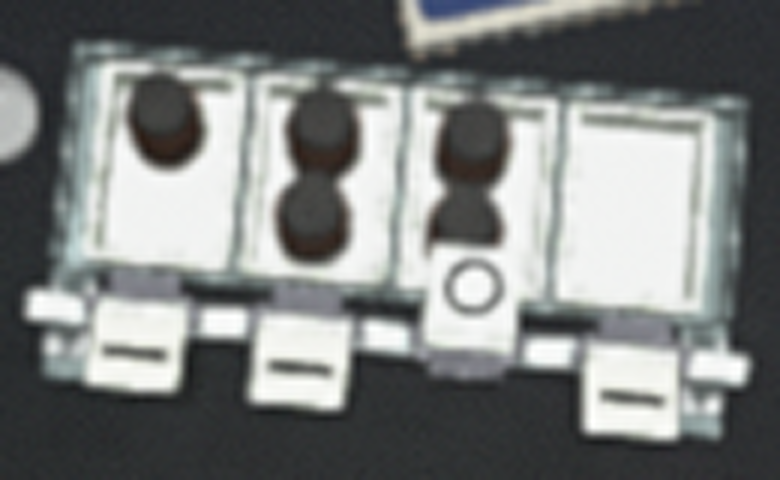

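The enlarged crop confirms only lane 2's tag is wrong (near-side edge middle at about (298,407)). Next: fit the rack pose from the edges.

```bash
cat > h.py <<'E'
import numpy as np
from scipy.optimize import least_squares
from cell import env, grab_frame, get_calibration
def proj(c,P,T=None):
    T=c["world_from_camera"] if T is None else T
    q=(np.asarray(P)-T[:3,3])@T[:3,:3]; f=192/np.tan(np.radians(c["fovy"]/2))
    return np.c_[c["cx"]+f*q[:,0]/q[:,2],c["cy"]+f*q[:,1]/q[:,2]]
def world(p,P):
    P=np.asarray(P,float);c,s=np.cos(p[2]),np.sin(p[2])
    return np.c_[p[0]+c*P[:,0]-s*P[:,1],p[1]+s*P[:,0]+c*P[:,1],P[:,2]]
E
python3 - <<'E'
from h import *
c=get_calibration("top")
uv=np.array([[133,389],[298,407],[630,436],[479,247]]);uv=np.c_[205+(uv[:,0]+.5)/6-.5,138+(uv[:,1]+.5)/6-.5]
R=np.array([[-108,126,125],[-108,42,125],[-108,-126,125],[-22,-42,125]])/1e3
r=least_squares(lambda p:(proj(c,world(p,R))-uv).ravel(),[.5,-.1,0])
print(r.x,np.degrees(r.x[2]),r.fun.round(2))
print("edges,bottlecaps",world(r.x,R).round(4), world(r.x,[[-.065,.042,.1],[-.03,.042,.1]]))
# check: rail end and rack corners in zoomed px
z=(proj(c,world(r.x,[[.089,.188,.05],[.089,-.188,.05],[-.065,.21,.089],[0,.042,.096],[.048,.042,.096]]))-[205,138])*6
print(z.round(0))
s=env.observe()
from scipy.spatial.transform import Rotation as Ro
print(Ro.from_quat(s["ee_rot"]).as_matrix().round(3))
E
```

```text
[ 0.55885302 -0.16742857 -0.07948285] -4.554031675304643 [-0.33  0.05 -0.07 -0.45  0.44 -0.26 -0.04  0.65]
edges,bottlecaps [[ 0.4612 -0.0333  0.125 ]
 [ 0.4545 -0.117   0.125 ]
 [ 0.4412 -0.2845  0.125 ]
 [ 0.5336 -0.2075  0.125 ]] [[ 0.497393   -0.12040023  0.1       ]
 [ 0.5322825  -0.1231792   0.1       ]]
[[ 61.  35.]
 [759.  95.]
 [-19. 300.]
 [315. 203.]
 [323. 112.]]
[[ 0.951  0.308 -0.   ]
 [ 0.308 -0.951  0.001]
 [ 0.    -0.001 -1.   ]]
```

>>> carry_out --increments "-1 0.497 -0.511 0 0.786;-1 0.497 -0.511 0 0.786;-1 0.497 -0.511 0 0.786;-1 0.497 -0.511 0 0.786;-1 0.497 -0.511 0 0.786;-1 0.497 -0.511 0 0.786;-1 0.497 -0.511 0 0.786;-1 0.497 -0.511 0 0.786;-1 0.497 -0.511 0 0.786;-1 0.497 -0.511 0 0.786;-1 0.497 -0.511 0 0.786;-1 0.497 -0.511 0 0.786"

```text
time: 1.1
position: [0.4139, -0.1445, 0.2563]
ee_rot: [0.999, -0.04, 0.0, 0.0]
wrist_force: [0.5, -0.6, 0.1]
finger_gap: 0.0002
finger_force: 0.0
```

>>> carry_out --increments "-1 0 0 0 0;-1 0 0 0 0;-1 0 0 0 0"

```text
time: 1.35
position: [0.4134, -0.1464, 0.2561]
ee_rot: [0.999, -0.039, -0.0, 0.0]
wrist_force: [-0.1, -0.8, 0.1]
finger_gap: -0.0002
finger_force: 0.0
```

```bash
cat >> h.py <<'E'
P0=[.55885,-.16743,-.07948]
def rackpos(p,P=P0):
    c,s=np.cos(P[2]),np.sin(P[2]);d=np.array(p[:2])-P[:2]
    return np.array([c*d[0]+s*d[1],-s*d[0]+c*d[1],p[2]])
E
python3 - <<'E'
from h import *
import cv2
from scipy.spatial.transform import Rotation as Ro
s=env.observe();print(rackpos(s["position"]).round(4),s["position"],s["ee_rot"])
im=grab_frame("wrist");c=get_calibration("wrist")
T=np.eye(4);T[:3,:3]=Ro.from_quat(s["ee_rot"]).as_matrix();T[:3,3]=s["position"];T=T@c["T_tool_cam"]
f=192/np.tan(np.radians(c["fovy"]/2))
def fe(P):
    q=(P-T[:3,3])@T[:3,:3];th=np.arctan2(np.hypot(q[:,0],q[:,1]),q[:,2]);ph=np.arctan2(q[:,1],q[:,0])
    return np.c_[c["cx"]+f*th*np.cos(ph),c["cy"]+f*th*np.sin(ph)]
R=np.array([[-108,65,125],[-108,19,125],[-108,103,125],[-108,149,125],[-65,72,108],[-65,12,108],[-22,-65,125],[-22,-19,125]])/1e3
b=cv2.resize(im[:,:,::-1],(800,600),interpolation=cv2.INTER_CUBIC)
for u in fe(world(P0,R))*800/512: cv2.drawMarker(b,tuple(int(v) for v in u),(0,0,255),1,14,1)
cv2.imwrite("pics/w1.png",b)
E
```

```text
[-0.1466  0.0094  0.2561] [ 0.41344072 -0.14639501  0.25607711] [ 9.99225549e-01 -3.93468592e-02 -3.41056565e-04  1.07513464e-04]
```

View pics/w1.png

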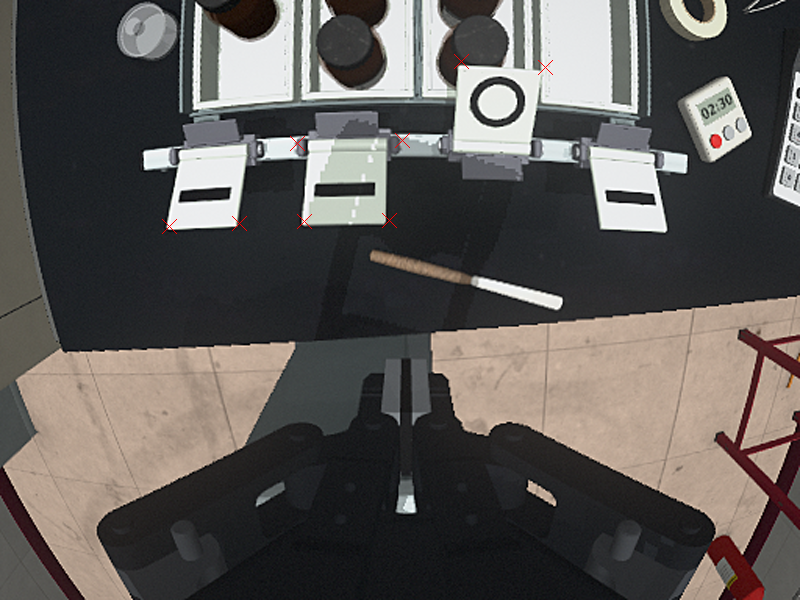

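The wrist view matches the fitted marks to within about 2 mm: lane 2's edge is at (305–390,221), and the shut fingers are at (405,380). I'll move in front of the edge and go down.

>>> carry_out --increments "-1 0.0168 -0.0435 0 0;-1 0.0168 -0.0435 0 0;-1 0.0168 -0.0435 0.05 0;-1 0.0168 -0.0435 0.1 0;-1 0.0168 -0.0435 0.14 0;-1 0.0168 -0.0435 0.168 0;-1 0.0168 -0.0435 0.168 0;-1 0.0168 -0.0435 0.168 0;-1 0.0168 -0.0435 0.168 0"

```text
time: 2.15
position: [0.4293, -0.1161, 0.1313]
ee_rot: [0.999, -0.041, 0.001, 0.0]
wrist_force: [-0.6, -0.2, 0.5]
finger_gap: 0.0001
finger_force: 0.0
```

Run:
```python
from h import *
s=env.observe();print(rackpos(s["position"]).round(4),s["wrist_force"])
# arc path: edge (th from -60deg), finger front face follows edge x + 3mm press; tip z relative
x0,y0,z0=rackpos(s["position"])
for d in (-60,-50,-40,-30,-20,-10,0,10,20,30,40):
    t=np.radians(d);ex=-65+50*np.sin(t);ez=100+50*np.cos(t)
    fx=ex-11+3; tz=ez-14
    print(d,(fx/1e3-x0).round(4),tz-0.0,"frac x %.4f z %.4f"%((fx/1e3-x0)/.75,-(tz/1e3+.025-z0)/.75))
```

```text
[-0.1332  0.0409  0.1313] [-0.58503589 -0.21154737  0.54674441]
-60 0.0169 111.0 frac x 0.0225 z -0.0062
-50 0.0219 118.13938048432698 frac x 0.0292 z -0.0157
-40 0.0281 124.3022221559489 frac x 0.0374 z -0.0240
-30 0.0352 129.30127018922195 frac x 0.0469 z -0.0306
-20 0.0431 132.98463103929544 frac x 0.0575 z -0.0355
-10 0.0515 135.2403876506104 frac x 0.0687 z -0.0385
0 0.0602 136.0 frac x 0.0803 z -0.0396
10 0.0689 135.2403876506104 frac x 0.0918 z -0.0385
20 0.0773 132.98463103929544 frac x 0.1031 z -0.0355
30 0.0852 129.30127018922195 frac x 0.1136 z -0.0306
40 0.0923 124.3022221559489 frac x 0.1231 z -0.0240
```

>>> carry_out --increments "-1 0.012 0 0 0;-1 0.018 0 -0.003 0;-1 0.0225 0 -0.0075 0;-1 0.026 0 -0.0125 0;-1 0.0295 0 -0.018 0;-1 0.0335 0 -0.023 0;-1 0.038 0 -0.027 0;-1 0.043 0 -0.031 0;-1 0.048 0 -0.034 0;-1 0.054 0 -0.037 0;-1 0.054 0 -0.037 0"

```text
time: 3.07
position: [0.4706, -0.1184, 0.1586]
ee_rot: [0.999, -0.04, 0.001, 0.0]
wrist_force: [-0.0, -0.3, 0.3]
finger_gap: -0.0003
finger_force: 0.0
```

Run:
```python
from h import *
import cv2
s=env.observe();print(rackpos(s["position"]).round(4),s["wrist_force"])
im=grab_frame("wrist");cv2.imwrite("pics/w2.png",cv2.resize(im[:,:,::-1],(800,600),interpolation=cv2.INTER_CUBIC))
```

```text
[-0.0919  0.0419  0.1586] [-0.02621647 -0.3486675   0.31680624]
```

View pics/w2.png

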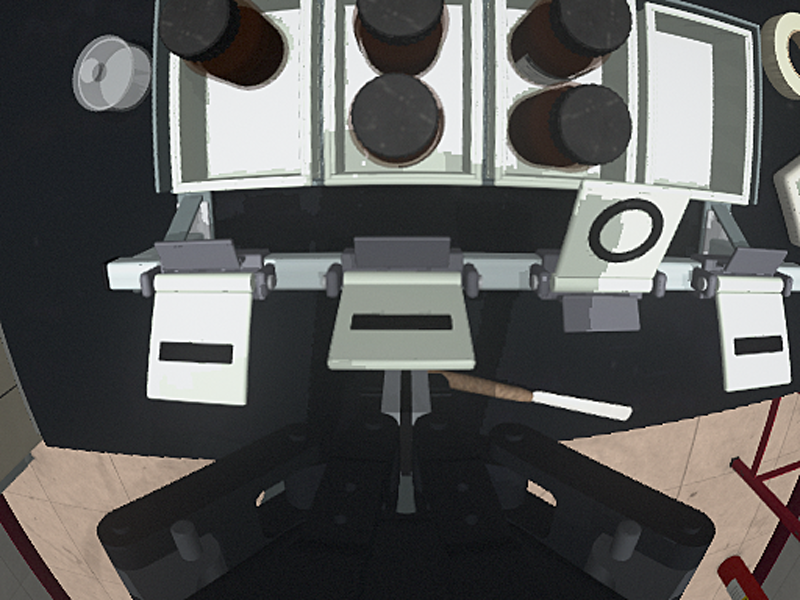

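The tag has followed and now stands about 25° short of upright, edge at (400,365). Next I'll carry it over the top and press it home.

>>> carry_out --increments "-1 0.007 0 -0.002 0;-1 0.014 0 -0.004 0;-1 0.027 0 -0.0067 0;-1 0.0407 0 -0.0067 0;-1 0.054 0 -0.0067 0;-1 0.0673 0 -0.004 0;-1 0.0727 0 0.004 0;-1 0.074 0 0.009 0;-1 0.0745 0 0.012 0;-1 0.0745 0 0.014 0;-1 0.0745 0 0.0145 0;-1 0.0745 0 0.0145 0"

```text
time: 4.12
position: [0.5246, -0.1226, 0.1474]
ee_rot: [0.999, -0.04, -0.0, -0.0]
wrist_force: [-1.1, 0.8, 4.9]
finger_gap: -0.0001
finger_force: 2.5
```

Run:
```python
from h import *
s=env.observe();print(rackpos(s["position"]).round(4),s["wrist_force"])
```

```text
[-0.0377  0.042   0.1474] [-1.12793609  0.76694825  4.90635476]
```

>>> carry_out --increments "-1 0 0 0.002 0;-1 0 0 0.004 0;-1 0 0 0.004 0;-1 0 0 0.004 0"

```text
time: 4.45
position: [0.5251, -0.1227, 0.1462]
ee_rot: [0.999, -0.04, 0.001, 0.0]
wrist_force: [-7.4, 2.9, 24.3]
finger_gap: -0.0003
finger_force: 12.3
```

>>> carry_out --increments "-1 -0.01 0 -0.03 0;-1 -0.04 0 -0.08 0;-1 -0.08 0 -0.13 0;-1 -0.12 0 -0.16 0;-1 -0.12 0 -0.16 0;-1 -0.12 0 -0.16 0;-1 -0.12 0 -0.16 0"

```text
time: 5.03
position: [0.4353, -0.1155, 0.2641]
ee_rot: [0.999, -0.04, 0.001, 0.0]
wrist_force: [-0.2, -0.6, -0.3]
finger_gap: 0.0002
finger_force: 0.0
```

Run:
```python
from h import *
import cv2
from scipy.spatial.transform import Rotation as Ro
s=env.observe();print(rackpos(s["position"]).round(4),s["wrist_force"])
im=grab_frame("wrist");c=get_calibration("wrist")
T=np.eye(4);T[:3,:3]=Ro.from_quat(s["ee_rot"]).as_matrix();T[:3,3]=s["position"];T=T@c["T_tool_cam"]
f=192/np.tan(np.radians(c["fovy"]/2))
q=(world(P0,np.array([[-22,65,125],[-22,19,125],[-22,-65,125],[-22,-19,125]])/1e3)-T[:3,3])@T[:3,:3]
th=np.arctan2(np.hypot(q[:,0],q[:,1]),q[:,2]);ph=np.arctan2(q[:,1],q[:,0])
b=cv2.resize(im[:,:,::-1],(800,600),interpolation=cv2.INTER_CUBIC)
for u in np.c_[c["cx"]+f*th*np.cos(ph),c["cy"]+f*th*np.sin(ph)]*800/512: cv2.drawMarker(b,tuple(int(v) for v in u),(0,0,255),1,14,1)
cv2.imwrite("pics/w3.png",b)
```

```text
[-0.1273  0.0419  0.2641] [-0.19591037 -0.64608824 -0.3025609 ]
```

View pics/w3.png

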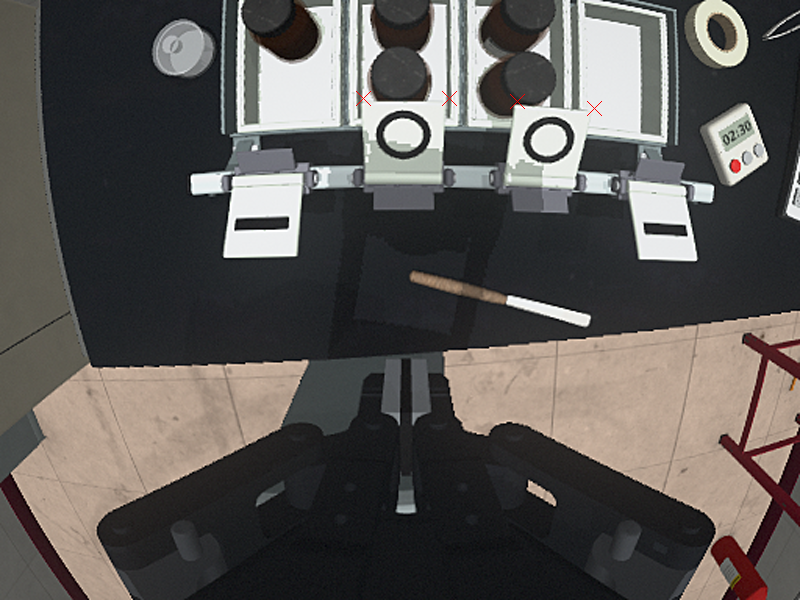

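Lane 2 now shows the ring. Its edge at (405,103) sits where lane 3's home tag does relative to the marks, and the 24 N press met the stop. Everything else is unmoved and the arm is clear.

```bash
python3 -c "
from cell import env;print(env.hand_in())"
```

```text
the job is handed in; nothing more can be done
None
```

I pushed the one wrong tag (second lane from the left) fully home to its ring face, left the other three tags untouched, and handed the job in at about 5 s of the 61 s allowed.

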